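# Load the matching reference master into the leak-test fixture

## Task

The housing in the middle nest of the leak-test fixture is waiting for its comparison test: find the blue aluminium master with the same boss shape on the bench, fold the reference nest's gate fully down, and slide that master flat along the bench, without lifting it, over the gate and into the nest, port end first, until you feel it press back the sprung port. Then push the gate fully up to its stop so that it holds the master against the port. Don't press the port hard (stay well under 25 N), and leave the other master, both white housings and everything else on the bench where they are.

Things in the scene. Friction and masses are not known exactly. Their poses are not given: they have to be found in the camera images.
- fixture: fixed leak-test fixture, brown and black on a 4 mm black base plate, 190 mm deep, 405 mm wide. Origin at table height on the gates' hinge line (front edge), at the middle of the test nest; x points into the nests, y left. Across y: waiting pad +135 mm, test nest 0, reference nest -130 mm. Behind the nests, from x = 140 mm, an 82 mm high manifold; green tag at the reference nest
- test_nest (a point): middle of the floor of the test nest (the middle place, between walls, behind a fixed shut gate): the product standing here is the one to be tested; axes as the fixture
- ref_home (a point): where a master's origin lies when it is fully home in the reference nest (right-hand place) behind the shut gate: 48 mm behind the hinge line, on the nest floor, 4 mm above the table; axes as the fixture, the master's x along this x
- ref_mouth (a point): middle of the mouth of the reference nest, on its floor, just behind the gate; axes as the fixture. The side walls rise 30 mm above the floor and stand 113 mm apart; over the first 28 mm behind the hinge line they flare to about 126 mm apart as a lead-in. Open above
- ref_port: sprung rubber port at the back of the reference nest: 24 mm disc facing the gate, 18 mm above the nest floor. Origin in the middle of its face, x as the fixture. At rest its face is 88 mm behind the hinge line; it yields up to 8 mm, 1.5 N per mm. The shut gate holds a master home with the port pressed back 4 to 5 mm; with the gate down the port may push the master back a little
- gate (a joint): steel gate of the reference nest, hinged at its bottom edge, opens towards the robot: 0 shut (upright), 1.571 fully down, flat on the table. Plate 4 mm thick, 121 mm wide, 62 mm high, free edge feathered over 20 mm: flat it is a ramp level with the nest floor. Stiff friction hinge (0.4 N m), no latch: stays where left; shutting it on the sprung port takes 10 to 15 N at the bar, up to its stop
- gate_hinge (a point): middle of the gate's hinge line, 2 mm above the table; the line runs along the fixture's y. The gate lying flat reaches 62 mm in front of it
- gate_bar (a point): point on the gate's red grip bar, 20 mm from its free end. Round bar, 12 mm thick, 50 mm long, parallel to the hinge, on a lever at the gate's right (-y) side, free all round; this point is 96 mm to the right of gate_hinge. Gate shut: 35 mm behind and 45 mm above the hinge line; gate down: 45 mm in front and 35 mm above
- master_round: blue-anodised aluminium reference master with a round brass boss (72 mm across). 90 mm long (own x), 110 mm wide (own y), 36 mm high plus a 12 mm boss (48 in all), front and rear bottom edges rounded by 6 mm; origin in the middle of the underside, z up; the port hole is in the middle of the +x end, 18 mm up. About 0.5 kg; too wide to be carried by its sides, it is slid
- master_square: blue-anodised aluminium reference master with a rectangular brass boss (62 x 82 mm). 90 mm long (own x), 110 mm wide (own y), 36 mm high plus a 12 mm boss (48 in all), front and rear bottom edges rounded by 6 mm; origin in the middle of the underside, z up; the port hole is in the middle of the +x end, 18 mm up. About 0.5 kg; too wide to be carried by its sides, it is slid
- product_round: white plastic housing with a round grey boss, otherwise the same outline. 90 mm long (own x), 110 mm wide (own y), 36 mm high plus a 12 mm boss (48 in all), front and rear bottom edges rounded by 6 mm; origin in the middle of the underside, z up; the port hole is in the middle of the +x end, 18 mm up. Stands in the test nest or on the waiting pad
- product_square: white plastic housing with a rectangular grey boss, otherwise the same outline. 90 mm long (own x), 110 mm wide (own y), 36 mm high plus a 12 mm boss (48 in all), front and rear bottom edges rounded by 6 mm; origin in the middle of the underside, z up; the port hole is in the middle of the +x end, 18 mm up. Stands in the test nest or on the waiting pad
- cleaner_bottle: bystander: bottle, 60 mm across, 160 mm high; origin under its middle
- grease_jar: bystander: jar, 56 mm across, 50 mm high; origin under its middle
- oring_tray: bystander: blue divided tray, 140 x 100 x 35 mm; origin under its middle
- tape_roll: bystander: yellow roll, 84 mm across, 24 mm high; origin under its middle
- screwdriver: bystander: screwdriver lying on the bench
- mug: bystander: white mug, 76 mm across, 90 mm high; origin under its middle

How it is judged:
On the way, in this order (a step that is already met when the one before it is completed fails the run):
1. the reference nest's gate is folded fully down (value of joint gate above 1.5 rad), for 0.2 s.
2. with the gate down, the master that matches the housing in the test nest presses back the sprung port (value of joint gate above 1.4 rad and ((horizontal distance between product_round and test_nest below 0.03 m and contact force between master_round and ref_port above 2 N) or (horizontal distance between product_square and test_nest below 0.03 m and contact force between master_square and ref_port above 2 N))), for 0.1 s.
At the end, for the whole second after the job is handed in: the gate is shut (within 0.05 rad of its stop) and the master that matches the housing in the test nest sits at rest flat on the floor of the reference nest, port end to the sprung port, within 6 mm and 0.06 rad of home, pressing the port with more than 2 N (value of joint gate below 0.05 rad and ((horizontal distance between product_round and test_nest below 0.03 m and horizontal distance between master_round and ref_home below 0.006 m and angle between the x axis of master_round and the x axis of ref_home, either way round below 0.06 rad and z of ref_home in the frame of master_round between -0.004 and 0.004 m and x of ref_port in the frame of master_round above 0.02 m and angle between master_round's own z axis and vertical below 0.06 rad and contact force between master_round and ref_port above 2 N and linear speed of master_round below 0.01 m/s) or (horizontal distance between product_square and test_nest below 0.03 m and horizontal distance between master_square and ref_home below 0.006 m and angle between the x axis of master_square and the x axis of ref_home, either way round below 0.06 rad and z of ref_home in the frame of master_square between -0.004 and 0.004 m and x of ref_port in the frame of master_square above 0.02 m and angle between master_square's own z axis and vertical below 0.06 rad and contact force between master_square and ref_port above 2 N and linear speed of master_square below 0.01 m/s))); the robot touches nothing.
It fails at once if the port is pressed with more than 25 N (contact force between any of master_round, master_square and ref_port above 25 N).
It fails at once if a master is lifted more than 20 mm off the bench or tipped by more than 0.25 rad (height (world z) of any of master_round, master_square above 0.02 m or angle between any of master_round, master_square's own z axis and vertical above 0.25 rad).
It fails at once if the master that does not match is moved by more than 25 mm ((horizontal distance between product_round and test_nest below 0.03 m and distance of master_square from where it was at the start of the episode above 0.025 m) or (horizontal distance between product_square and test_nest below 0.03 m and distance of master_round from where it was at the start of the episode above 0.025 m)).
It fails at once if a white housing is moved by more than 10 mm (distance of any of product_round, product_square from where it was at the start of the episode above 0.01 m).
It fails at once if a bystander is moved by more than 30 mm (distance of any of cleaner_bottle, grease_jar, oring_tray, tape_roll, screwdriver, mug from where it was at the start of the episode above 0.03 m).
It also fails if it takes over 72 s, if anything falls off the work surface, if the arm or the gripper's body presses on something with over 40 N, if the wrist force passes 120 N, or if a joint passes its speed limit or range.

## Robot

A 7-joint arm with a two-finger parallel gripper is mounted at the origin on the work surface. World frame = base frame: x ahead of the robot, y to its left, z up, the work surface at z = 0. Lengths are in m, angles in rad, forces in N, time in s.
With the tool pointing down it reaches from about 0.425 to 0.875 m from the base axis. Payload 4.7 kg.
Tool frame: the origin (TCP) lies on the centre line of the jaws, within the pads' length; the fingertips stand 14 mm ahead of it and the grasp point (between the pads) lies 5 mm behind it; z points along the fingers, y is the line along which they close (so a half turn about z gives the same grasp; the last joint's range is limited). The gripper opens to 87 mm and grips with 3 to 60 N. Pads are 19 mm wide; open, the fingers measure 117 mm over their backs; the gripper's body (75 mm by 190 mm) begins 51 mm behind the grasp point.
Start: joints at [1.326, 0.321, -0.07, 1.45, 0.023, 1.371, -0.057], TCP at [0.166, -0.628, 0.237] pointing down, gripper open.
Joint ranges: [-2.86, 2.86], [-0.3, 2.09], [-1.38, 1.24], [0.06, 2.45], [-1.56, 4.7], [0.09, 2.05], [-2.69, 2.69]. Speed limits (rad/s): [2.57, 2.57, 3.14, 3.14, 3.14, 3.14, 3.14].

## Interface

Orientations are given as a rotation vector (axis times angle).
In Python, from bench import ctrl gives the robot as it stands.
- The arm moves only by the tool send_rows, never from a script. Its argument "steps" is a list of rows, each an object of numbers: "tx", "ty", "tz": the shift along the tool's x, y, z in units of 60 mm (1.0 is 60 mm); "turn": the turn about the tool's z in units of 8 degrees (1.0 is 8 degrees); "grip": the opening, from 0 (shut) to 1 (fully open). A call has 1 to 12 rows; each row shifts and turns the commanded pose from where the row before left it, along the tool's axes as they then stand; what a row does not reach is not made up. A row lasts 1/8 s, in which the tool goes at most 62.5 mm and 10.7 degrees, less where a joint would pass 70% of its speed; a pose out of reach is approached as far as the arm can. A call is refused whole if a number of a shift passes 1 or a number of a turn 1, either way. A call with a gripper value outside its range is refused whole. The fingers move at their own pace and stop on an object; "newtons" is the grip in N (left out, the last holds). Time passes only in rows, so rows that do not move let the fingers close. It gives the time, the measured TCP pose, the force, the opening and the grip force at its end, in the units of the state.
- ctrl.get_state(): the state, without advancing time (a new reading comes with each control period).
- ctrl.get_image(name): name is "scene" or "side" or "wrist"; returns a dict with "pixels" (400x640x3 uint8, red, green, blue), "K" (3x3 intrinsics, pixels), "dist" ([k1, k2, p1, p2, k3] as OpenCV has them; the pictures are not rectified), "cam_to_world" (4x4, takes a point from camera to world coordinates); the wrist camera has in their place "T_tool_cam" (4x4, takes a point from camera to tool coordinates, whose origin is the TCP and whose axes are the flange's). Camera axes: x right, y down, z forward; pixel columns grow to the right and rows downward; lengths in m; the calibration is good to about 2 mm. A picture is of the moment at which its call begins: read the wrist's pose just before it. There is no depth.
- ctrl.close_job(): hands the job in; it is judged then, once.
The state is a dict: "time": time; "joint_positions": joint angles; "qd": joint speeds; "joint_torque": joint torques, N m; "position": TCP position; "tool_rot": TCP orientation; "ft_force": force on the tool from outside, world axes, zero at the start; "torque": the same for the moment, N m; "grip_width": opening from 0.0 (shut) to 1.0 (fully open); "grip_force": force on a finger pad.
Only numpy, scipy, OpenCV 4.12 (cv2) and the standard library are available. Lean on these libraries where they do the work, as an engineer would, in place of code of your own. Each camera call takes 0.05 s, during which the arm holds its last target. There are 200 camera calls.

## Working session

There is one attempt and no reset: what is moved stays moved. The work goes in short steps, Python scripts to look and compute and a tool call to move; the robot and the scene stay as the last step left them, time stands still between calls to the robot, and variables do not carry over. Pictures are saved under pics/ and viewed, at most 11 in all, crops included, and the job is handed in when it is done.

Besides the shell and the picture viewer there is one more tool, called after ">>>" by a JSON object that holds its "op" and its "data". send_rows: Moves the arm, as the interface text tells. Its arguments: {"type":"object","properties":{"steps":{"type":"array"},"newtons":{"type":"number"}},"required":["steps"]}

```bash
mkdir -p pics; ls; cat > h.py <<'E'
import numpy as np, cv2
from bench import ctrl
from scipy.spatial.transform import Rotation as R
def snap(n,f):
    s=ctrl.get_state(); im=ctrl.get_image(n); cv2.imwrite('pics/'+f,cv2.cvtColor(im['pixels'],cv2.COLOR_RGB2BGR))
    if 'cam_to_world' in im: T=im['cam_to_world']
    else:
        T=np.eye(4);T[:3,:3]=R.from_rotvec(s['tool_rot']).as_matrix();T[:3,3]=s['position'];T=T@np.array(im['T_tool_cam'])
    np.savez('pics/'+f+'.npz',K=im['K'],d=im['dist'],T=T)
    return im['pixels']
def ray(f,uv,z):
    c=np.load('pics/'+f+'.npz');uv=np.array(uv,float).reshape(-1,1,2)
    p=cv2.undistortPoints(uv,c['K'],c['d']).reshape(-1,2)
    d=np.c_[p,np.ones(len(p))]@c['T'][:3,:3].T;o=c['T'][:3,3]
    return o+d*((z-o[2])/d[:,2])[:,None]
def proj(f,P):
    c=np.load('pics/'+f+'.npz');W=np.linalg.inv(c['T'])
    return cv2.projectPoints(np.array(P,float).reshape(-1,1,3),cv2.Rodrigues(W[:3,:3])[0],W[:3,3],c['K'],c['d'])[0].reshape(-1,2)
E
python3 - <<'E'
from h import *
for n in('scene','side'):
    snap(n,n+'0.png'); print(n,np.load(f'pics/{n}0.png.npz')['T'].round(2))
print(ctrl.get_state())
E
```

```text
pics
scene [[ 0.64  0.64 -0.43  1.1 ]
 [ 0.77 -0.52  0.37 -0.49]
 [ 0.01 -0.56 -0.83  1.14]
 [ 0.    0.    0.    1.  ]]
side [[-0.95 -0.19  0.24  0.3 ]
 [-0.31  0.62 -0.72  0.73]
 [-0.01 -0.76 -0.65  0.74]
 [ 0.    0.    0.    1.  ]]
{'time': 0.1, 'joint_positions': array([ 1.32607081,  0.32177193, -0.07008757,  1.45153666,  0.02259855,
        1.3707495 , -0.05686715]), 'qd': array([ 0.00043473, -0.00103904,  0.00038554, -0.00094782,  0.00088477,
        0.00018721,  0.00095282]), 'joint_torque': array([-1.94095164e-04, -4.92568374e+01, -4.05911906e-01, -3.13400209e+01,
       -6.42851391e-02,  3.94415448e-02,  8.72766827e-05]), 'position': array([ 0.16620767, -0.62792808,  0.23556408]), 'tool_rot': array([-3.11367221e+00, -4.05312913e-01,  4.75029247e-04]), 'ft_force': array([-0.72240869,  0.73525331, -0.12287603]), 'torque': array([ 0.05933207, -0.0188785 , -0.0116256 ]), 'grip_force': 0.0, 'grip_width': 0.9999349905257288}
```

View pics/scene0.png

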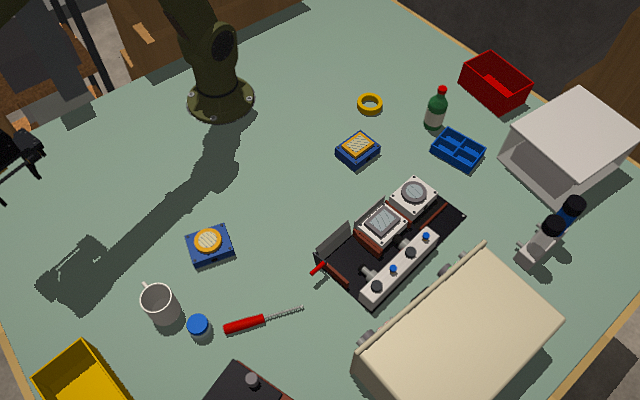

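View pics/side0.png

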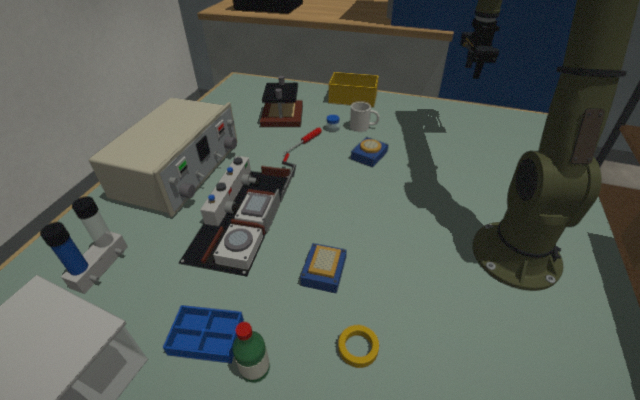

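Test nest (middle, scene (383,222)) holds the square-boss housing, so I need the square-boss blue master at scene (358,148) / side (325,265). The gate with its red bar is at scene (318,268). I'll zoom in for corners.

```bash
python3 - <<'E'
import cv2
a=cv2.imread('pics/scene0.png');b=cv2.imread('pics/side0.png')
cv2.imwrite('pics/c1.png',cv2.resize(a[125:320,300:475],None,fx=3,fy=3,interpolation=cv2.INTER_CUBIC))
cv2.imwrite('pics/c2.png',cv2.resize(b[140:300,175:375],None,fx=3.6,fy=3.6,interpolation=cv2.INTER_CUBIC))
E
```

```text
(no output)
```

View pics/c1.png

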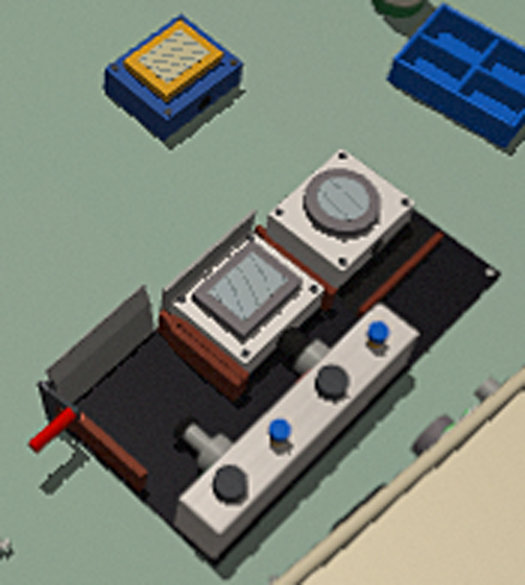

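View pics/c2.png

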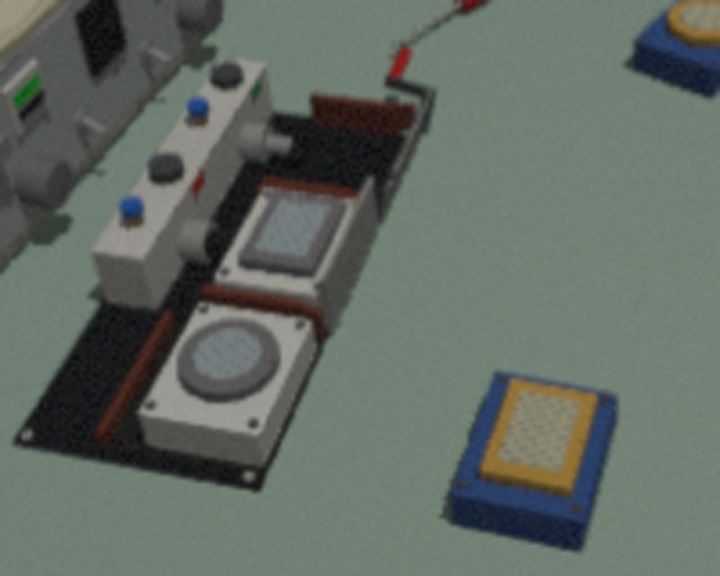

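```bash
cat >> h.py <<'E'
def C1(p): return (np.array(p,float)+.5)/3+[300,125]-.5
def C2(p): return (np.array(p,float)+.5)/3.6+[175,140]-.5
def rep(name,P):
    P=P[:,:2];print(name,P.round(4).tolist(),'sides',np.linalg.norm(np.roll(P,-1,0)-P,axis=1).round(4),'c',P.mean(0).round(4),
      'ang',[round(np.degrees(np.arctan2(*(q-p)[::-1])),1) for p,q in zip(P,np.roll(P,-1,0))])
E
python3 - <<'E'
from h import *
rep('plate scene (FR? BR BL)',ray('scene0.png',C1([(222,577),(498,272)]),.004))
rep('plate side FL,BL',ray('side0.png',C2([(262,490),(15,440)]),.004))
rep('sqM side top',ray('side0.png',C2([(500,373),(617,396),(583,526),(453,492)]),.036))
rep('sqM scene top',ray('scene0.png',C1([(181,15),(243,68),(168,118),(105,72)]),.036))
rep('sqM scene bosstop',ray('scene0.png',C1([(182,17),(223,50),(170,90),(126,58)]),.048))
rep('sqM side bosstop',ray('side0.png',C2([(512,379),(597,391),(572,485),(482,472)]),.048))
rep('sqP scene top',ray('scene0.png',C1([(242,232),(325,290),(246,362),(163,296)]),.040))
rep('rP scene top',ray('scene0.png',C1([(342,152),(413,203),(343,270),(268,213)]),.040))
rep('rP side top',ray('side0.png',C2([(200,302),(318,318),(262,432),(142,410)]),.040))
rep('sqP side top',ray('side0.png',C2([(257,186),(357,193),(320,290),(215,275)]),.040))
E
```

```text
plate scene (FR? BR BL) [[0.8767, -0.119], [0.826, 0.2848]] sides [0.407 0.407] c [0.8513 0.0829] ang [np.float64(97.2), np.float64(-82.8)]
plate side FL,BL [[0.6405, 0.2701], [0.8292, 0.2852]] sides [0.1893 0.1893] c [0.7348 0.2777] ang [np.float64(4.6), np.float64(-175.4)]
sqM side top [[0.5087, 0.1475], [0.4241, 0.1434], [0.4176, 0.2537], [0.5056, 0.2537]] sides [0.0847 0.1105 0.088  0.1063] c [0.464  0.1996] ang [np.float64(-177.2), np.float64(93.4), np.float64(0.0), np.float64(-88.3)]
sqM scene top [[0.4186, 0.248], [0.5106, 0.2486], [0.5104, 0.1473], [0.4272, 0.1374]] sides [0.092  0.1013 0.0838 0.111 ] c [0.4667 0.1953] ang [np.float64(0.3), np.float64(-90.1), np.float64(-173.2), np.float64(94.4)]
sqM scene bosstop [[0.4287, 0.2389], [0.4874, 0.2411], [0.4922, 0.1652], [0.434, 0.1586]] sides [0.0587 0.0761 0.0586 0.0805] c [0.4606 0.201 ] ang [np.float64(2.2), np.float64(-86.4), np.float64(-173.5), np.float64(93.8)]
sqM side bosstop [[0.4955, 0.1601], [0.4362, 0.1531], [0.4308, 0.2338], [0.4895, 0.2413]] sides [0.0596 0.0809 0.0591 0.0814] c [0.463  0.1971] ang [np.float64(-17
[... 229 characters left out ...]
64(-85.7), np.float64(-173.2), np.float64(92.8)]
rP scene top [[0.649, 0.2474], [0.7331, 0.2564], [0.7431, 0.1516], [0.6549, 0.1424]] sides [0.0846 0.1053 0.0888 0.1052] c [0.695  0.1994] ang [np.float64(6.1), np.float64(-84.5), np.float64(-174.0), np.float64(93.2)]
rP side top [[0.7448, 0.1515], [0.6529, 0.1401], [0.6451, 0.2492], [0.7334, 0.257]] sides [0.0926 0.1093 0.0887 0.1061] c [0.6941 0.1995] ang [np.float64(-172.9), np.float64(94.1), np.float64(5.1), np.float64(-83.8)]
sqP side top [[0.7639, 0.0177], [0.681, 0.0014], [0.6636, 0.113], [0.7476, 0.1222]] sides [0.0845 0.1129 0.0846 0.1058] c [0.714  0.0636] ang [np.float64(-168.9), np.float64(98.9), np.float64(6.3), np.float64(-81.2)]
```

Scene: the crops show the port hole of the square master at c1 (207,103), facing the fixture. The fixture yaw is about 6.5°, and the master yaw is about 4°. I'll turn the tool to the fixture axes first.

>>> {"op": "send_rows", "data": {"steps": [{"turn": -1,"grip": 0.6},{"turn": -1},{"turn": -1},{"turn": -1},{"turn": -1},{"turn": -1},{"turn": -1},{"turn": -1},{"turn": -1},{"turn": -1},{"turn": -0.2},{}]}}

```text
validation failed for argument at $.st...
```

```bash
cat >> h.py <<'E'
def rel(P,s=None):
    "rows units (tx,ty,tz) from present TCP to world P; tool x,y,z axes"
    s=s or ctrl.get_state();return R.from_rotvec(s['tool_rot']).as_matrix().T@(np.array(P)-s['position'])/.06
E
python3 - <<'E'
from h import *
s=ctrl.get_state();print(s['position'],R.from_rotvec(s['tool_rot']).as_matrix().round(3),s['joint_positions'].round(2))
H=np.array([.678,-.068,.0]);a=np.radians(6.5);F=np.array([[np.cos(a),-np.sin(a),0],[np.sin(a),np.cos(a),0],[0,0,1]])
B=H+F@[.035,-.096,.047]
for n in('scene','side'):
    im=cv2.imread(f'pics/{n}0.png').astype(int);m=((im[...,2]>150)&(im[...,1]<60)&(im[...,0]<60)).astype(np.uint8)
    for c in cv2.connectedComponentsWithStats(m)[2:][0][:0]:pass
    k,l,st,ce=cv2.connectedComponentsWithStats(m);print(n,[(x.tolist(),c.round(1).tolist()) for x,c in zip(st,ce) if 15<x[4]<2000])
    print('bar pred',proj(n+'0.png',[B,B+F@[0,-.005,0]]).round(1).tolist())
print('round master',ray('scene0.png',[(207,240)],.048))
print(B,rel(B+[0,0,.2]))
E
```

```text
[ 0.16620767 -0.62792808  0.23556408] [[ 0.967  0.256 -0.001]
 [ 0.256 -0.967  0.002]
 [-0.    -0.002 -1.   ]] [ 1.33  0.32 -0.07  1.45  0.02  1.37 -0.06]
scene [([464, 58, 70, 40, 289], [497.6, 83.7]), ([438, 85, 9, 6, 38], [442.3, 87.8]), ([310, 261, 15, 13, 49], [317.0, 267.0]), ([223, 314, 41, 17, 251], [242.9, 321.8])]
bar pred [[321.6, 275.1], [320.2, 276.4]]
side []
bar pred [[281.0, 158.4], [281.4, 157.5]]
round master [[ 0.45903722 -0.32754719  0.048     ]]
[ 0.72364252 -0.15942079  0.047     ] [10.97996927 -5.17010789 -0.18288678]
```

>>> {"op": "send_rows", "data": {"steps": [{"tx": 0,"ty": 0,"tz": 0,"turn": -1,"grip": 0.6},{"tx": 0,"ty": 0,"tz": 0,"turn": -1,"grip": 0.6},{"tx": 0,"ty": 0,"tz": 0,"turn": -1,"grip": 0.6},{"tx": 0,"ty": 0,"tz": 0,"turn": -1,"grip": 0.6},{"tx": 0,"ty": 0,"tz": 0,"turn": -1,"grip": 0.6},{"tx": 0,"ty": 0,"tz": 0,"turn": -1,"grip": 0.6},{"tx": 0,"ty": 0,"tz": 0,"turn": -1,"grip": 0.6},{"tx": 0,"ty": 0,"tz": 0,"turn": -1,"grip": 0.6},{"tx": 0,"ty": 0,"tz": 0,"turn": -1,"grip": 0.6},{"tx": 0,"ty": 0,"tz": 0,"turn": -1,"grip": 0.6},{"tx": 0,"ty": 0,"tz": 0,"turn": -0.2,"grip": 0.6}]}}

```text
time: 1.48
position: [0.1662, -0.6281, 0.236]
tool_rot: [-2.093, -2.342, -0.001]
ft_force: [0.7, -0.5, -0.9]
grip_width: 0.602
grip_force: 0.0
```

```bash
python3 - <<'E'
from h import *
s=ctrl.get_state();print(s['position'],R.from_rotvec(s['tool_rot']).as_matrix().round(3),s['joint_positions'].round(2))
H=np.array([.678,-.068,.002]);a=np.radians(6.5);F=np.array([[np.cos(a),-np.sin(a),0],[np.sin(a),np.cos(a),0],[0,0,1]])
for t in np.arange(0,.9,.15):
    c,q=np.cos(t),np.sin(t);B=H+F@[.035*c-.045*q,-.091,.045*c+.035*q]
    print(t.round(2),B.round(3),proj('scene0.png',B).round(1),proj('side0.png',B).round(1))
print(rel([.70,-.13,.25]))
E
```

```text
[ 0.16617368 -0.62814601  0.23601503] [[-0.112  0.994 -0.   ]
 [ 0.994  0.112  0.001]
 [ 0.001 -0.    -1.   ]] [ 1.47  0.33 -0.26  1.44  0.08  1.38  1.32]
0.0 [ 0.723 -0.154  0.047] [[323.  273.8]] [[280.6 159.3]]
0.15 [ 0.716 -0.155  0.052] [[321.  271.1]] [[282.6 158.3]]
0.3 [ 0.708 -0.156  0.055] [[318.7 268.5]] [[284.8 157.7]]
0.45 [ 0.7   -0.157  0.058] [[316.4 266. ]] [[287.1 157.3]]
0.6 [ 0.692 -0.158  0.059] [[313.9 263.7]] [[289.6 157.3]]
0.75 [ 0.683 -0.159  0.059] [[311.5 261.5]] [[292.2 157.6]]
[ 7.255004    9.77018176 -0.22733112]
```

>>> {"op": "send_rows", "data": {"steps": [{"tx": 0.6,"ty": 0.8,"tz": 0,"turn": 0,"grip": 0.6},{"tx": 0.6,"ty": 0.8,"tz": 0,"turn": 0,"grip": 0.6},{"tx": 0.6,"ty": 0.8,"tz": 0,"turn": 0,"grip": 0.6},{"tx": 0.6,"ty": 0.8,"tz": 0,"turn": 0,"grip": 0.6},{"tx": 0.6,"ty": 0.8,"tz": 0,"turn": 0,"grip": 0.6},{"tx": 0.6,"ty": 0.8,"tz": 0,"turn": 0,"grip": 0.6},{"tx": 0.6,"ty": 0.8,"tz": 0,"turn": 0,"grip": 0.6},{"tx": 0.6,"ty": 0.8,"tz": 0,"turn": 0,"grip": 0.6},{"tx": 0.6,"ty": 0.8,"tz": 0,"turn": 0,"grip": 0.6},{"tx": 0.6,"ty": 0.8,"tz": 0,"turn": 0,"grip": 0.6},{"tx": 0.6,"ty": 0.8,"tz": 0,"turn": 0,"grip": 0.6},{"tx": 0.4,"ty": 0.6,"tz": 0,"turn": 0,"grip": 0.6}]}}

```text
time: 2.98
position: [0.6812, -0.1448, 0.2361]
tool_rot: [-2.092, -2.342, -0.001]
ft_force: [0.4, 0.1, 0.8]
grip_width: 0.595
grip_force: 0.0
```

```bash
python3 - <<'E'
from h import *
snap('wrist','w1.png');s=ctrl.get_state();print(s['position'],s['tool_rot'],s['joint_positions'].round(2))
E
```

```text
[ 0.68431207 -0.1387922   0.23541561] [-2.08441332 -2.34758902 -0.00987737] [ 0.59  0.49 -0.61  1.3   0.27  1.43  0.11]
```

View pics/w1.png

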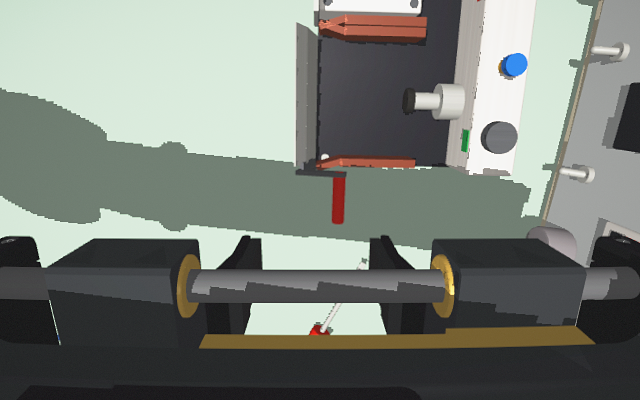

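Wrist view: red bar runs (338,177)–(338,223), gate plate spans columns 296–318, port face at (404,101), and the nest walls at rows 25 and 162. The arm was still settling, so I'll retake the picture and triangulate the bar.

```bash
python3 - <<'E'
from h import *
im=snap('wrist','w2.png').astype(int);s=ctrl.get_state();print(s['position'],s['tool_rot'],np.abs(s['qd']).max())
m=((im[...,0]>110)&(im[...,1]<45)&(im[...,2]<45)).astype(np.uint8)
k,l,st,ce=cv2.connectedComponentsWithStats(m);print([(x.tolist(),c.round(1).tolist()) for x,c in zip(st,ce) if x[4]>60])
i=max(range(1,k),key=lambda i:st[i][4]*(st[i][1]<240));x,y,w,h,_=st[i];u=ce[i]
# two-view: bar centre
sc=(317.0,267.0)
def line(f,p):
    a,b=ray(f,[p],0.)[0],ray(f,[p],.1)[0];return a,(b-a)/np.linalg.norm(b-a)
o1,d1=line('w2.png',u);o2,d2=line('scene0.png',sc)
A=np.c_[d1,-d2];t=np.linalg.lstsq(A,o2-o1,rcond=None)[0];p,q=o1+d1*t[0],o2+d2*t[1];print('bar',p,q,np.linalg.norm(p-q))
for z in(.047,.055,.059):print(z,ray('w2.png',[u,(u[0],y),(u[0],y+h-1)],z).round(4).tolist())
print('port face z.022',ray('w2.png',[(404,101)],.022))
print('wall tops .034',ray('w2.png',[(400,38),(400,160)],.034))
print('base plate front edge.004',ray('w2.png',[(319,60),(319,150)],.004))
print('manifold front top .086',ray('w2.png',[(473,50),(463,150)],.082))
E
python3 -c "
import cv2;a=cv2.imread('pics/w2.png');cv2.imwrite('pics/c3.png',cv2.resize(a[0:240,280:520],None,fx=2.5,fy=2.5))"
```

```text
[ 0.68233042 -0.14083799  0.23540119] [-2.08380763 -2.3470958  -0.00638358] 0.05846399440692047
[([0, 0, 640, 400, 255437], [319.4, 199.5]), ([327, 185, 13, 45, 499], [333.3, 206.8])]
bar [ 0.7045328  -0.15780795  0.05987838] [ 0.70401803 -0.15821552  0.05994284] 0.0006597380537936879
0.047 [[0.7057, -0.1613, 0.047], [0.7028, -0.1397, 0.047], [0.7087, -0.1839, 0.047]]
0.055 [[0.705, -0.1591, 0.055], [0.7022, -0.1381, 0.055], [0.7079, -0.1812, 0.055]]
0.059 [[0.7046, -0.158, 0.059], [0.7019, -0.1372, 0.059], [0.7075, -0.1799, 0.059]]
port face z.022 [[ 0.76268752 -0.05325016  0.022     ]]
wall tops .034 [[ 0.746557    0.00095622  0.034     ]
 [ 0.76579411 -0.10969433  0.034     ]]
base plate front edge.004 [[ 0.67543872 -0.02353648  0.004     ]
 [ 0.68632622 -0.11287839  0.004     ]]
manifold front top .086 [[ 0.79671735 -0.00975588  0.082     ]
 [ 0.80551807 -0.08928777  0.082     ]]
```

View pics/c3.png

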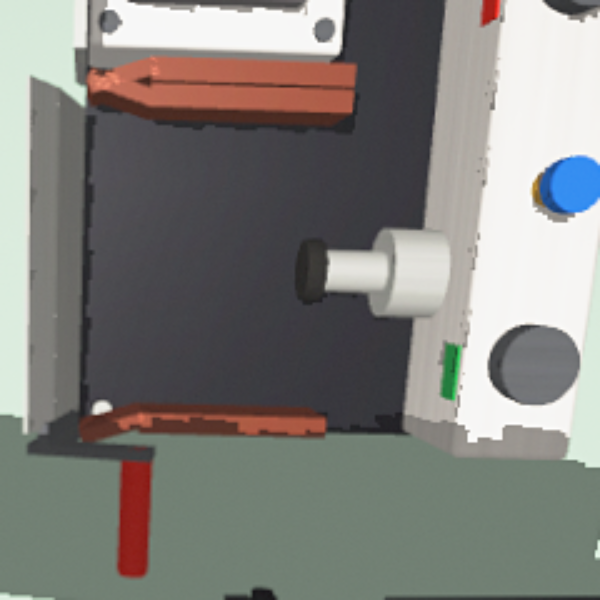

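>>> {"op": "send_rows", "data": {"steps": [{"tx": 0,"ty": 0,"tz": 0,"turn": 0,"grip": 0.6},{"tx": 0,"ty": 0,"tz": 0,"turn": 0,"grip": 0.6},{"tx": 0,"ty": 0,"tz": 0,"turn": 0,"grip": 0.6}]}}

```text
time: 3.45
position: [0.6791, -0.1497, 0.2368]
tool_rot: [2.096, 2.339, -0.001]
ft_force: [-0.0, 0.3, -0.8]
grip_width: 0.601
grip_force: 0.0
```

```bash
python3 - <<'E'
from h import *
im=snap('wrist','w3.png').astype(int);s=ctrl.get_state();print(s['position'],s['tool_rot'],np.abs(s['qd']).max())
m=((im[...,0]>110)&(im[...,1]<45)&(im[...,2]<45)).astype(np.uint8)
k,l,st,ce=cv2.connectedComponentsWithStats(m);i=[i for i in range(1,k) if st[i][4]>200 and st[i][1]<240][0];u=ce[i];print(st[i],u)
B=ray('w3.png',[u],.059)[0];print('bar',B)
sh=u-[333.3,206.8];c3=lambda L:np.array(L,float)/2.5+[280,0]+sh
print('port face',ray('w3.png',c3([(297,270)]),.022))
print('walls in: left floor, right top',ray('w3.png',c3([(160,118),(350,125)]),.004),ray('w3.png',c3([(150,405),(320,408)]),.034))
print('plate front',ray('w3.png',c3([(90,130),(82,390)]),.004))
print('units to bar TCP',rel(B+[.0006,-.005,-.005]))
E
```

```text
[ 0.6791712  -0.14937698  0.23683555] [ 2.09566173e+00  2.33959630e+00 -9.86069491e-04] 0.004779207778077172
[335 172  13  46 516] [340.87596899 194.38178295]
bar [ 0.7044489  -0.15798978  0.059     ]
port face [[ 0.75926897 -0.06102712  0.022     ]]
walls in: left floor, right top [[ 0.69997249 -0.00878788  0.004     ]
 [ 0.77542963 -0.00237527  0.004     ]] [[ 0.7077241  -0.11851698  0.034     ]
 [ 0.77428191 -0.11218674  0.034     ]]
plate front [[ 0.67300162 -0.01632928  0.004     ]
 [ 0.68142813 -0.11870565  0.004     ]]
units to bar TCP [-0.27005398  0.40391273  3.04749133]
```

>>> {"op": "send_rows", "data": {"steps": [{"tx": -0.27,"ty": 0.4,"tz": 0.4,"turn": 0,"grip": 0.6},{"tx": 0,"ty": 0,"tz": 0.9,"turn": 0,"grip": 0.6},{"tx": 0,"ty": 0,"tz": 0.9,"turn": 0,"grip": 0.6},{"tx": 0,"ty": 0,"tz": 0.6,"turn": 0,"grip": 0.6},{"tx": 0,"ty": 0,"tz": 0.27,"turn": 0,"grip": 0.6},{"tx": 0,"ty": 0,"tz": 0,"turn": 0,"grip": 0.6},{"tx": 0,"ty": 0,"tz": 0,"turn": 0,"grip": 0.6}]}}

```text
time: 4.38
position: [0.7069, -0.1616, 0.0547]
tool_rot: [2.092, 2.34, 0.003]
ft_force: [-1.0, -0.1, 0.2]
grip_width: 0.601
grip_force: 0.0
```

>>> {"op": "send_rows", "data": {"steps": [{"tx": 0,"ty": 0,"tz": 0,"turn": 0,"grip": 0},{"tx": 0,"ty": 0,"tz": 0,"turn": 0,"grip": 0},{"tx": 0,"ty": 0,"tz": 0,"turn": 0,"grip": 0},{"tx": 0,"ty": 0,"tz": 0,"turn": 0,"grip": 0},{"tx": 0,"ty": 0,"tz": 0,"turn": 0,"grip": 0},{"tx": 0,"ty": 0,"tz": 0,"turn": 0,"grip": 0}], "newtons": 25}}

```text
time: 5.12
position: [0.7051, -0.1613, 0.0523]
tool_rot: [-2.093, -2.342, 0.001]
ft_force: [-0.0, -0.4, 0.2]
grip_width: 0.125
grip_force: 25.0
```

>>> {"op": "send_rows", "data": {"steps": [{"tx": 0,"ty": -0.18,"tz": -0.04,"turn": 0,"grip": 0},{"tx": 0,"ty": -0.2,"tz": 0,"turn": 0,"grip": 0},{"tx": 0,"ty": -0.19,"tz": 0.04,"turn": 0,"grip": 0},{"tx": 0,"ty": 0,"tz": 0,"turn": 0,"grip": 0},{"tx": 0,"ty": 0,"tz": 0,"turn": 0,"grip": 0}]}}

```text
time: 5.75
position: [0.6781, -0.1639, 0.0582]
tool_rot: [2.085, 2.334, 0.016]
ft_force: [5.4, 1.8, 12.1]
grip_width: 0.128
grip_force: 25.0
```

>>> {"op": "send_rows", "data": {"steps": [{"tx": 0,"ty": -0.18,"tz": 0.08,"turn": 0,"grip": 0},{"tx": 0,"ty": -0.16,"tz": 0.12,"turn": 0,"grip": 0},{"tx": 0,"ty": -0.11,"tz": 0.12,"turn": 0,"grip": 0},{"tx": 0,"ty": 0,"tz": 0,"turn": 0,"grip": 0},{"tx": 0,"ty": 0,"tz": 0,"turn": 0,"grip": 0}]}}

```text
time: 6.38
position: [0.6415, -0.1676, 0.037]
tool_rot: [-2.091, -2.339, 0.009]
ft_force: [-17.7, 2.7, 25.4]
grip_width: 0.125
grip_force: 25.1
```

>>> {"op": "send_rows", "data": {"steps": [{"tx": 0,"ty": -0.08,"tz": 0.02,"turn": 0,"grip": 0},{"tx": 0,"ty": 0,"tz": 0,"turn": 0,"grip": 0},{"tx": 0,"ty": 0,"tz": 0,"turn": 0,"grip": 0}]}}

```text
time: 6.75
position: [0.6397, -0.1678, 0.0353]
tool_rot: [2.093, 2.343, -0.001]
ft_force: [-7.9, 2.9, 17.7]
grip_width: 0.131
grip_force: 25.1
```

```bash
python3 - <<'E'
from h import *
snap('scene','s2.png')
a=cv2.imread('pics/s2.png');cv2.imwrite('pics/c4.png',cv2.resize(a[200:320,250:400],None,fx=4,fy=4))
E
```

```text
(no output)
```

View pics/c4.png

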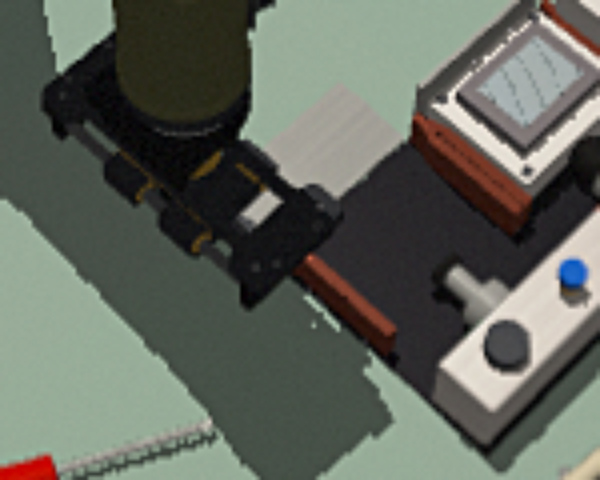

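Scene crop: the gate lies nearly flat (c4 (340,130)). I'll keep pressing until it stops yielding.

>>> {"op": "send_rows", "data": {"steps": [{"tx": 0,"ty": -0.05,"tz": 0.06,"turn": 0,"grip": 0},{"tx": 0,"ty": 0,"tz": 0,"turn": 0,"grip": 0},{"tx": 0,"ty": 0,"tz": 0,"turn": 0,"grip": 0}]}}

```text
time: 7.18
position: [0.6363, -0.1681, 0.0309]
tool_rot: [-2.093, -2.342, 0.001]
ft_force: [-6.6, 2.4, 13.9]
grip_width: 0.126
grip_force: 25.1
```

>>> {"op": "send_rows", "data": {"steps": [{"tx": 0,"ty": -0.05,"tz": 0.05,"turn": 0,"grip": 0},{"tx": 0,"ty": 0,"tz": 0,"turn": 0,"grip": 0},{"tx": 0,"ty": 0,"tz": 0,"turn": 0,"grip": 0}]}}

```text
time: 7.55
position: [0.6361, -0.1681, 0.0304]
tool_rot: [2.09, 2.34, 0.004]
ft_force: [-6.1, 3.1, 20.5]
grip_width: 0.128
grip_force: 25.2
```

>>> {"op": "send_rows", "data": {"steps": [{"tx": 0,"ty": 0,"tz": 0,"turn": 0,"grip": 0.45},{"tx": 0,"ty": 0,"tz": 0,"turn": 0,"grip": 0.45},{"tx": 0,"ty": 0,"tz": 0,"turn": 0,"grip": 0.45},{"tx": 0,"ty": 0,"tz": -0.7,"turn": 0,"grip": 0.45},{"tx": 0,"ty": 0,"tz": -1,"turn": 0,"grip": 0.9},{"tx": 0,"ty": 0,"tz": -1,"turn": 0,"grip": 0.9},{"tx": 0.7,"ty": -0.3,"tz": -0.6,"turn": 0,"grip": 0.9}]}}

```text
time: 8.43
position: [0.6126, -0.1333, 0.226]
tool_rot: [2.098, 2.333, 0.002]
ft_force: [-0.1, 0.2, 0.5]
grip_width: 0.704
grip_force: 0.0
```

>>> {"op": "send_rows", "data": {"steps": [{"tx": 0.8,"ty": -0.4,"tz": 0,"turn": 0,"grip": 1},{"tx": 0.8,"ty": -0.4,"tz": 0,"turn": 0,"grip": 1},{"tx": 0.8,"ty": -0.4,"tz": 0,"turn": 0,"grip": 1},{"tx": 0.8,"ty": -0.4,"tz": 0,"turn": 0,"grip": 1},{"tx": 0.8,"ty": -0.3,"tz": 0,"turn": 0,"grip": 1},{"tx": 0,"ty": 0,"tz": 0,"turn": 0,"grip": 1},{"tx": 0,"ty": 0,"tz": 0,"turn": 0,"grip": 1},{"tx": 0,"ty": 0,"tz": 0,"turn": 0,"grip": 1},{"tx": 0,"ty": 0,"tz": 0,"turn": 0,"grip": 1},{"tx": 0,"ty": 0,"tz": 0,"turn": 0,"grip": 1},{"tx": 0,"ty": 0,"tz": 0,"turn": 0,"grip": 1}]}}

```text
time: 9.8
position: [0.4712, 0.0959, 0.2232]
tool_rot: [-2.094, -2.342, 0.0]
ft_force: [-0.2, -0.2, -0.0]
grip_width: 0.998
grip_force: 0.0
```

```bash
python3 - <<'E'
from h import *
snap('wrist','w4.png');s=ctrl.get_state();print(s['position'],s['tool_rot'],np.abs(s['qd']).max(),s['joint_positions'].round(2))
E
```

```text
[0.47117747 0.09598988 0.22327052] [-2.09354615e+00 -2.34211885e+00  7.81883172e-05] 0.0024291528179682135 [ 0.58 -0.01 -0.82  1.85 -0.    1.3  -0.13]
```

View pics/w4.png

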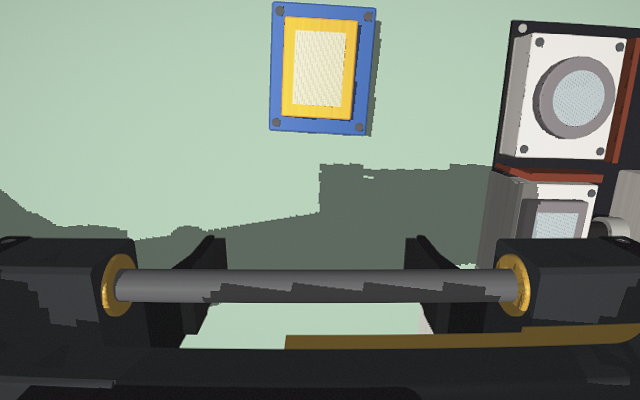

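Wrist view: the square master's blue top spans (275,3)–(365,135), with the yellow boss at (320,68). I'll get its pose by mask.

```bash
python3 - <<'E'
from h import *
im=cv2.imread('pics/w4.png');hsv=cv2.cvtColor(im,cv2.COLOR_BGR2HSV)
for nm,lo,hi,z in(('boss',(15,90,120),(35,255,255),.048),('top',(100,110,120),(125,255,255),.036)):
    m=cv2.inRange(hsv,lo,hi);m[200:]=0;m[:,450:]=0
    c=max(cv2.findContours(m,0,1)[0],key=cv2.contourArea).reshape(-1,2)
    P=ray('w4.png',c,z)[:,:2];r=cv2.minAreaRect((P*1000).astype(np.float32));print(nm,r)
s=ctrl.get_state()
for p in((.463,.198),):print(rel([*p,.2]))
T=R.from_rotvec(s['tool_rot']).as_matrix();print('tool y yaw',np.degrees(np.arctan2(T[1,1],T[0,1])))
E
```

```text
boss ((462.7821960449219, 195.8173370361328), (61.53299331665039, 81.4127426147461), 3.1770544052124023)
top ((464.6081848144531, 195.97935485839844), (89.29318237304688, 109.23167419433594), 3.132368803024292)
[1.70471112 0.05458071 0.38800902]
tool y yaw 6.414950849554849
```

>>> {"op": "send_rows", "data": {"steps": [{"tx": 0,"ty": 0,"tz": 0,"turn": 0.4,"grip": 1},{"tx": 0.87,"ty": -0.03,"tz": 0,"turn": 0,"grip": 1},{"tx": 0.8,"ty": 0,"tz": 0.5,"turn": 0,"grip": 1},{"tx": 0,"ty": 0,"tz": 0.9,"turn": 0,"grip": 1},{"tx": 0,"ty": 0,"tz": 0.7,"turn": 0,"grip": 1},{"tx": 0,"ty": 0,"tz": 0.4,"turn": 0,"grip": 1},{"tx": 0,"ty": 0,"tz": 0.2,"turn": 0,"grip": 1},{"tx": 0,"ty": 0,"tz": 0,"turn": 0,"grip": 1},{"tx": 0,"ty": 0,"tz": 0,"turn": 0,"grip": 1},{"tx": 0,"ty": 0,"tz": 0,"turn": 0,"grip": 1}]}}

```text
time: 11.1
position: [0.4646, 0.1962, 0.0624]
tool_rot: [2.157, 2.282, 0.002]
ft_force: [-0.5, -1.0, 0.0]
grip_width: 1.002
grip_force: 0.0
```

>>> {"op": "send_rows", "data": {"steps": [{"tx": 0,"ty": 0,"tz": 0.14,"turn": 0,"grip": 1},{"tx": 0,"ty": 0,"tz": 0,"turn": 0,"grip": 1},{"tx": 0,"ty": 0,"tz": 0,"turn": 0,"grip": 0},{"tx": 0,"ty": 0,"tz": 0,"turn": 0,"grip": 0},{"tx": 0,"ty": 0,"tz": 0,"turn": 0,"grip": 0},{"tx": 0,"ty": 0,"tz": 0,"turn": 0,"grip": 0}], "newtons": 20}}

```text
time: 11.85
position: [0.4631, 0.196, 0.0529]
tool_rot: [-2.158, -2.283, 0.002]
ft_force: [-0.8, -0.5, 3.0]
grip_width: 0.711
grip_force: 20.0
```

>>> {"op": "send_rows", "data": {"steps": [{"tx": -0.2,"ty": 0.04,"tz": 0,"turn": -0.1,"grip": 0},{"tx": -0.4,"ty": 0.08,"tz": 0,"turn": -0.1,"grip": 0},{"tx": -0.4,"ty": 0.08,"tz": 0,"turn": -0.08,"grip": 0},{"tx": -0.5,"ty": 0.1,"tz": 0,"turn": 0,"grip": 0},{"tx": -0.5,"ty": 0.1,"tz": 0,"turn": 0,"grip": 0},{"tx": -0.5,"ty": 0.1,"tz": 0,"turn": 0,"grip": 0},{"tx": -0.5,"ty": 0.1,"tz": 0,"turn": 0,"grip": 0},{"tx": -0.5,"ty": 0.1,"tz": 0,"turn": 0,"grip": 0},{"tx": -0.5,"ty": 0.1,"tz": 0,"turn": 0,"grip": 0},{"tx": -0.5,"ty": 0.1,"tz": 0,"turn": 0,"grip": 0},{"tx": -0.2,"ty": 0.07,"tz": 0,"turn": 0,"grip": 0},{"tx": 0,"ty": 0,"tz": 0,"turn": 0,"grip": 0}]}}

```text
time: 13.35
position: [0.5476, -0.0807, 0.053]
tool_rot: [2.113, 2.323, -0.001]
ft_force: [0.3, -1.7, 1.4]
grip_width: 0.707
grip_force: 20.0
```

```bash
python3 - <<'E'
from h import *
rep('front edge',ray('w4.png',[(494,166),(512,21)],.004))
snap('wrist','w5.png');s=ctrl.get_state();print(s['position'],s['tool_rot'],np.abs(s['qd']).max(),s['ft_force'])
T=R.from_rotvec(s['tool_rot']).as_matrix();print('tool y yaw',np.degrees(np.arctan2(T[1,1],T[0,1])))
snap('scene','s3.png')
E
```

```text
front edge [[0.6564, 0.1264], [0.6423, 0.2666]] sides [0.1409 0.1409] c [0.6493 0.1965] ang [np.float64(95.8), np.float64(-84.2)]
[ 0.54755546 -0.08061693  0.05299446] [ 2.11134579e+00  2.32344824e+00 -1.55833085e-03] 0.009730714759802073 [-0.38048137 -1.94074446  0.50701019]
tool y yaw 5.47643095466263
```

View pics/s3.png

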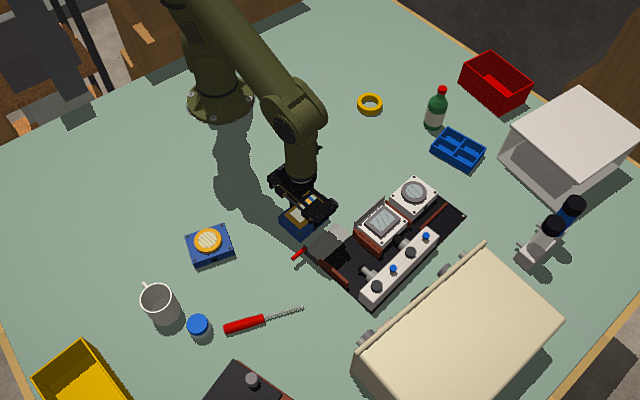

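>>> {"op": "send_rows", "data": {"steps": [{"tx": 0,"ty": 0.2,"tz": 0,"turn": 0,"grip": 0},{"tx": 0,"ty": 0.15,"tz": -0.01,"turn": 0,"grip": 0},{"tx": 0,"ty": 0.15,"tz": -0.02,"turn": 0,"grip": 0},{"tx": 0,"ty": 0.15,"tz": -0.02,"turn": 0,"grip": 0},{"tx": 0,"ty": 0.2,"tz": 0,"turn": 0,"grip": 0},{"tx": 0,"ty": 0.2,"tz": 0,"turn": 0,"grip": 0},{"tx": 0,"ty": 0.2,"tz": 0,"turn": 0,"grip": 0},{"tx": 0,"ty": 0,"tz": 0,"turn": 0,"grip": 0}], "newtons": 12}}

```text
time: 14.45
position: [0.6234, -0.0717, 0.0558]
tool_rot: [2.112, 2.325, 0.003]
ft_force: [1.5, 0.6, -3.6]
grip_width: 0.714
grip_force: 12.0
```

>>> {"op": "send_rows", "data": {"steps": [{"tx": 0,"ty": 0.2,"tz": 0,"turn": 0,"grip": 0},{"tx": 0,"ty": 0.2,"tz": 0,"turn": 0,"grip": 0},{"tx": 0,"ty": 0.15,"tz": -0.01,"turn": 0,"grip": 0},{"tx": 0,"ty": 0.15,"tz": -0.02,"turn": 0,"grip": 0},{"tx": 0,"ty": 0.15,"tz": -0.01,"turn": 0,"grip": 0},{"tx": 0,"ty": 0,"tz": 0,"turn": 0,"grip": 0}]}}

```text
time: 15.2
position: [0.6735, -0.0671, 0.058]
tool_rot: [2.113, 2.325, 0.002]
ft_force: [-0.7, 0.9, -5.6]
grip_width: 0.712
grip_force: 11.9
```

>>> {"op": "send_rows", "data": {"steps": [{"tx": 0,"ty": 0.15,"tz": 0.02,"turn": 0,"grip": 0},{"tx": 0,"ty": 0.15,"tz": 0,"turn": 0,"grip": 0},{"tx": 0,"ty": 0.15,"tz": 0,"turn": 0,"grip": 0},{"tx": 0,"ty": 0.12,"tz": 0,"turn": 0,"grip": 0},{"tx": 0,"ty": 0,"tz": 0,"turn": 0,"grip": 0},{"tx": 0,"ty": 0,"tz": 0,"turn": 0,"grip": 0}]}}

```text
time: 15.95
position: [0.707, -0.0641, 0.0572]
tool_rot: [2.112, 2.325, 0.001]
ft_force: [-0.1, 0.2, -3.3]
grip_width: 0.711
grip_force: 12.0
```

Now small steps to feel the port.

>>> {"op": "send_rows", "data": {"steps": [{"tx": 0,"ty": 0.06,"tz": 0,"turn": 0,"grip": 0},{"tx": 0,"ty": 0.05,"tz": 0.01,"turn": 0,"grip": 0},{"tx": 0,"ty": 0,"tz": 0,"turn": 0,"grip": 0},{"tx": 0,"ty": 0,"tz": 0,"turn": 0,"grip": 0}]}}

```text
time: 16.45
position: [0.7127, -0.0638, 0.0569]
tool_rot: [-2.113, -2.324, 0.002]
ft_force: [-5.2, 0.1, 2.6]
grip_width: 0.709
grip_force: 12.0
```

>>> {"op": "send_rows", "data": {"steps": [{"tx": 0,"ty": 0.04,"tz": 0,"turn": 0,"grip": 0},{"tx": 0,"ty": 0,"tz": 0,"turn": 0,"grip": 0},{"tx": 0,"ty": 0,"tz": 0,"turn": 0,"grip": 0},{"tx": 0,"ty": 0,"tz": 0,"turn": 0,"grip": 0}]}}

```text
time: 16.95
position: [0.7146, -0.0637, 0.0569]
tool_rot: [-2.112, -2.324, 0.003]
ft_force: [-7.0, 0.1, 2.9]
grip_width: 0.713
grip_force: 12.0
```

>>> {"op": "send_rows", "data": {"steps": [{"tx": 0,"ty": 0,"tz": 0,"turn": 0,"grip": 0.88},{"tx": 0,"ty": 0,"tz": 0,"turn": 0,"grip": 0.88},{"tx": 0,"ty": 0,"tz": 0,"turn": 0,"grip": 0.88},{"tx": 0,"ty": 0,"tz": -0.5,"turn": 0,"grip": 0.88},{"tx": 0,"ty": 0,"tz": -0.9,"turn": 0,"grip": 0.6},{"tx": -0.6,"ty": -0.6,"tz": -0.2,"turn": 0,"grip": 0.45},{"tx": -0.6,"ty": -0.6,"tz": 0,"turn": 0,"grip": 0.45},{"tx": -0.41,"ty": -0.27,"tz": 0,"turn": 0,"grip": 0.45},{"tx": 0,"ty": 0,"tz": 0.6,"turn": 0,"grip": 0.45},{"tx": 0,"ty": 0,"tz": 0,"turn": 0,"grip": 0.45},{"tx": 0,"ty": 0,"tz": 0,"turn": 0,"grip": 0.45},{"tx": 0,"ty": 0,"tz": 0,"turn": 0,"grip": 0.45}]}}

```text
time: 18.45
position: [0.6383, -0.1671, 0.1181]
tool_rot: [2.11, 2.325, 0.002]
ft_force: [-0.5, 0.6, -0.3]
grip_width: 0.449
grip_force: 0.0
```

```bash
python3 - <<'E'
from h import *
print(rel([.6361,-.168,.032]))
snap('wrist','w6.png')
E
```

```text
[-0.01055296 -0.04215261  1.43495651]
```

View pics/w6.png

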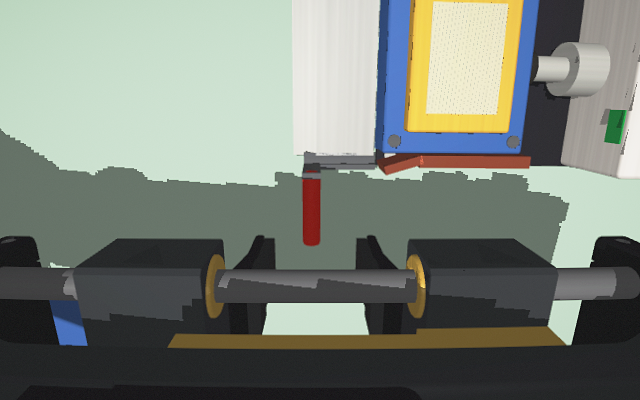

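Wrist view: the master sits straight in the nest against the port (545,68), the gate is flat, and the red bar is at (312,207).

>>> {"op": "send_rows", "data": {"steps": [{"tx": -0.01,"ty": -0.04,"tz": 0.7,"turn": 0,"grip": 0.45},{"tx": 0,"ty": 0,"tz": 0.5,"turn": 0,"grip": 0.45},{"tx": 0,"ty": 0,"tz": 0.23,"turn": 0,"grip": 0.45},{"tx": 0,"ty": 0,"tz": 0,"turn": 0,"grip": 0.45},{"tx": 0,"ty": 0,"tz": 0,"turn": 0,"grip": 0},{"tx": 0,"ty": 0,"tz": 0,"turn": 0,"grip": 0},{"tx": 0,"ty": 0,"tz": 0,"turn": 0,"grip": 0},{"tx": 0,"ty": 0,"tz": 0,"turn": 0,"grip": 0},{"tx": 0,"ty": 0,"tz": 0,"turn": 0,"grip": 0}], "newtons": 30}}

```text
time: 19.62
position: [0.636, -0.1688, 0.0315]
tool_rot: [2.111, 2.323, 0.003]
ft_force: [3.3, -0.5, 0.8]
grip_width: 0.126
grip_force: 30.0
```

>>> {"op": "send_rows", "data": {"steps": [{"tx": 0,"ty": 0.14,"tz": -0.15,"turn": 0,"grip": 0},{"tx": 0,"ty": 0.16,"tz": -0.11,"turn": 0,"grip": 0},{"tx": 0,"ty": 0.19,"tz": -0.08,"turn": 0,"grip": 0},{"tx": 0,"ty": 0.2,"tz": -0.03,"turn": 0,"grip": 0},{"tx": 0,"ty": 0.2,"tz": 0.01,"turn": 0,"grip": 0},{"tx": 0,"ty": 0.19,"tz": 0.05,"turn": 0,"grip": 0},{"tx": 0,"ty": 0,"tz": 0,"turn": 0,"grip": 0},{"tx": 0,"ty": 0,"tz": 0,"turn": 0,"grip": 0}]}}

```text
time: 20.62
position: [0.6983, -0.1639, 0.0512]
tool_rot: [-2.113, -2.323, 0.006]
ft_force: [-5.6, -1.4, 5.1]
grip_width: 0.123
grip_force: 30.1
```

>>> {"op": "send_rows", "data": {"steps": [{"tx": 0,"ty": 0.08,"tz": 0.03,"turn": 0,"grip": 0},{"tx": 0,"ty": 0.07,"tz": 0.04,"turn": 0,"grip": 0},{"tx": 0,"ty": 0,"tz": 0,"turn": 0,"grip": 0},{"tx": 0,"ty": 0,"tz": 0,"turn": 0,"grip": 0}]}}

```text
time: 21.12
position: [0.7064, -0.1631, 0.047]
tool_rot: [-2.113, -2.322, 0.008]
ft_force: [-7.9, -2.0, 6.0]
grip_width: 0.126
grip_force: 30.2
```

>>> {"op": "send_rows", "data": {"steps": [{"tx": 0,"ty": 0.06,"tz": 0.04,"turn": 0,"grip": 0},{"tx": 0,"ty": 0.05,"tz": 0.04,"turn": 0,"grip": 0},{"tx": 0,"ty": 0,"tz": 0,"turn": 0,"grip": 0},{"tx": 0,"ty": 0,"tz": 0,"turn": 0,"grip": 0}]}}

```text
time: 21.62
position: [0.713, -0.1625, 0.0423]
tool_rot: [-2.113, -2.322, 0.008]
ft_force: [-7.2, -1.2, 6.5]
grip_width: 0.121
grip_force: 30.1
```

>>> {"op": "send_rows", "data": {"steps": [{"tx": 0,"ty": 0.04,"tz": 0.04,"turn": 0,"grip": 0},{"tx": 0,"ty": 0,"tz": 0,"turn": 0,"grip": 0},{"tx": 0,"ty": 0,"tz": 0,"turn": 0,"grip": 0}]}}

```text
time: 22.0
position: [0.7155, -0.1623, 0.0401]
tool_rot: [-2.113, -2.322, 0.008]
ft_force: [-7.2, -1.9, 7.1]
grip_width: 0.121
grip_force: 30.0
```

>>> {"op": "send_rows", "data": {"steps": [{"tx": 0,"ty": 0.04,"tz": 0.03,"turn": 0,"grip": 0},{"tx": 0,"ty": 0,"tz": 0,"turn": 0,"grip": 0},{"tx": 0,"ty": 0,"tz": 0,"turn": 0,"grip": 0}]}}

```text
time: 22.38
position: [0.7161, -0.1623, 0.0396]
tool_rot: [-2.111, -2.32, 0.013]
ft_force: [-15.5, -0.6, 16.3]
grip_width: 0.119
grip_force: 29.8
```

>>> {"op": "send_rows", "data": {"steps": [{"tx": 0,"ty": 0,"tz": 0,"turn": 0,"grip": 0.5},{"tx": 0,"ty": 0,"tz": 0,"turn": 0,"grip": 0.5},{"tx": 0,"ty": 0,"tz": 0,"turn": 0,"grip": 0.5},{"tx": 0,"ty": 0,"tz": -0.6,"turn": 0,"grip": 0.5},{"tx": 0,"ty": 0,"tz": -1,"turn": 0,"grip": 0.5},{"tx": 0,"ty": 0,"tz": -1,"turn": 0,"grip": 0.5},{"tx": 0,"ty": 0,"tz": -0.6,"turn": 0,"grip": 0.5},{"tx": 0,"ty": 0,"tz": 0,"turn": 0,"grip": 0.5},{"tx": 0,"ty": 0,"tz": 0,"turn": 0,"grip": 0.5},{"tx": 0,"ty": 0,"tz": 0,"turn": 0,"grip": 0.5}]}}

```text
time: 23.62
position: [0.7187, -0.1606, 0.226]
tool_rot: [-2.111, -2.323, 0.003]
ft_force: [-0.1, 0.9, 0.4]
grip_width: 0.504
grip_force: 0.0
```

```bash
python3 - <<'E'
from h import *
im=snap('wrist','w7.png');hsv=cv2.cvtColor(cv2.imread('pics/w7.png'),cv2.COLOR_BGR2HSV)
i=im.astype(int);m=((i[...,0]>110)&(i[...,1]<45)&(i[...,2]<45)).astype(np.uint8)
k,l,st,ce=cv2.connectedComponentsWithStats(m);print([(st[j].tolist(),ray('w7.png',[ce[j]],.047).round(4)) for j in range(1,k) if st[j][4]>200])
for nm,lo,hi,z in(('boss',(15,90,120),(35,255,255),.052),('top',(100,110,100),(125,255,255),.040)):
    m=cv2.inRange(hsv,lo,hi);m[235:]=0
    c=max(cv2.findContours(m,0,1)[0],key=cv2.contourArea).reshape(-1,2)
    print(nm,cv2.minAreaRect((ray('w7.png',c,z)[:,:2]*1000).astype(np.float32)))
E
```

```text
[([307, 157, 12, 48, 495], array([[ 0.7157, -0.1602,  0.047 ]])), ([588, 213, 25, 43, 401], array([[ 1.0064, -0.1799,  0.047 ]])), ([277, 316, 25, 18, 268], array([[ 0.7064, -0.3161,  0.047 ]]))]
boss ((716.6583251953125, -63.10305404663086), (61.38960647583008, 80.94498443603516), 5.533278465270996)
top ((719.0626831054688, -62.996788024902344), (88.5986328125, 108.79363250732422), 5.494513034820557)
```

View pics/w7.png

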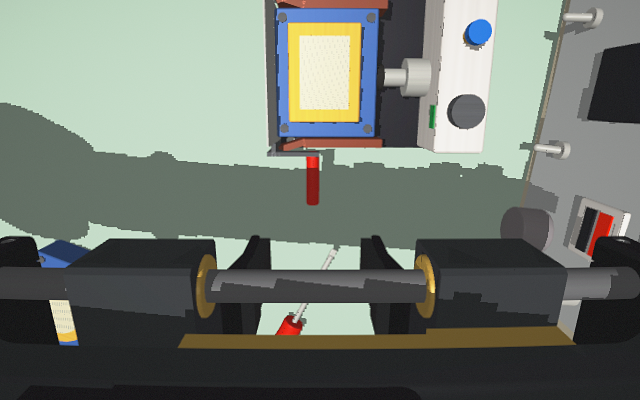

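Wrist view: the gate is upright against the master, with the bar at (313,180). The master is straight at about 5.5° and seated on the port at (392,77). The bar has travelled the full 80 mm and the robot is clear, so I'm handing in.

```bash
python3 -c "
from bench import ctrl
print(ctrl.close_job())"
```

```text
the job is handed in; nothing more can be done
None
```

The square-boss master is in the reference nest against the sprung port, with the gate pushed up to its stop, and the job is handed in at about 24 s; no verdict came back.

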